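# Stow the spare drum plug in its slide-lid tin and snap the lid shut

### The job

Slide the lid of the tin open, stand the large spare drum plug in the tin flange down with its grip bar up, then push the lid back along its grooves and over the small end ridge until it is fully home against the end stop. Leave the small plug, the collar and everything else on the bench where they are.

Things in the scene. Friction and masses are not known exactly. Their poses are not given: they have to be found in the camera images.
- tin: Grey tin bolted to the bench, 146 mm long (x, from -80 to +66 mm) x 120 mm wide (y) x 58 mm high; bolted feet, 4 mm high, stick out 22 mm along each long side. Origin on the bench, under the cavity; z up. The lid slides along the tin's x and opens towards +x. The side walls carry its grooves under lips, top at 58 mm, 102 mm apart.
- cavity (a point): Centre of the tin's inner floor, 5 mm above the bench; axes as the tin's. The cavity runs from x = -58 to +60 mm and y = -52 to +52 mm from here, with 40 mm of clear height under the shut lid. The lid covers it from the +x side: its leading edge is at x = -75 mm plus the opening.
- ridge_mid (a point): Top middle of the small end ridge: a rounded steel bar, 104 mm long, lying across the tin (y) on its thick -x end wall (44 mm high), 3 mm proud of it, sprung downwards. Fixed on the tin at x = -65 mm; axes as the tin's. 11 mm beyond it (-x) is the face of the upright end stop (4 mm thick, 58 mm high).
- lid (a joint): Lid opening in m: 0 = home against the end stop, 0.11 = fully open (stop). It starts ajar, 25 to 55 mm open, a mouth too small for the plug. It slides with about 2 N and stays where left. A bead under its leading edge meets the ridge at about 13 mm open; forcing it over takes a push of about 8 to 12 N; past the ridge at about 5 mm.
- lid_rib (a point): Centre of the push rib on the aluminium lid: a bar 12 mm thick (tin's x), 70 mm long (tin's y), 18 mm high, 62 mm above the bench (top 71 mm, foot on the lid's upper face at 53 mm). It moves with the lid: tin x = -35 mm plus the opening. The lid, 5 mm thick and 112 mm wide, reaches 40 mm from here to -x and 103 mm to +x.
- plug_mid (a point): Large spare drum plug, loose, plain steel, 0.2 to 0.4 kg: a round flange of 66 mm diameter, 12 mm thick, with an upright grip bar on it, 50 mm long (its own x), 16 mm thick (its own y), 22 mm high; 34 mm high in all. This point is at its centre, 17 mm above its underside; z up when it stands flange down, as it does at the start.
- small_plug_mid (a point): Small plug, the same shape but 40 mm in diameter and 24 mm high, loose; not wanted. Point at its centre, 12 mm above its underside.
- collar_mid (a point): Dark steel collar (ring), 60 mm outside, 40 mm inside, 28 mm high, loose; not wanted. Point at its centre.
- oil_bottle_mid (a point): Grey plastic bottle standing beyond the tin, 68 mm diameter, 190 mm high. Point at half height.
- grease_can_mid (a point): Steel can standing beyond the plugs, 86 mm diameter, 120 mm high. Point at half height.
- wrench_grip (a point): Wrench lying flat, 180 mm long along its x. Point at its handle.
- cup_mid (a point): White plastic cup, 90 mm diameter, 80 mm high, standing left of the tin. Point at half height.
- brush_grip (a point): Brush lying flat, 170 mm long along its x. Point at its handle.
Things that resemble listed ones, but are neither listed nor needed, are in the scene too. Of the things like the tin, leave any that is red; of the rest the larger one is meant.

How it is judged (in metres and radians):
On the way:
1. the large plug stands flange down on the tin's floor, while the lid is open (x of plug_mid in the frame of tin between -0.055 and 0.058 m and y of plug_mid in the frame of tin between -0.05 and 0.05 m and z of plug_mid in the frame of tin between 0.014 and 0.03 m and angle between plug_mid's own z axis and vertical below 0.15 rad and value of joint lid above 0.03 m), for 0.2 s.
At the end, for the whole second after the job is handed in: The large plug stands flange down on the floor inside the tin (tilt under 0.15 rad) and the lid is fully home past its ridge (less than 4 mm open) (x of plug_mid in the frame of tin between -0.055 and 0.058 m and y of plug_mid in the frame of tin between -0.05 and 0.05 m and z of plug_mid in the frame of tin between 0.014 and 0.03 m and angle between plug_mid's own z axis and vertical below 0.15 rad and value of joint lid below 0.004 m and linear speed of plug below 0.02 m/s); the robot touches nothing.
It fails at once if another thing on the bench is moved by more than 30 mm (distance of any of small_plug_mid, collar_mid, oil_bottle_mid, grease_can_mid, wrench_grip, cup_mid, brush_grip from where it was at the start of the episode above 0.03 m).
It also fails if it takes over 58 s, if anything falls off the work surface, if the arm or the gripper's body presses on something with over 40 N, if the wrist force passes 120 N, or if a joint passes its speed limit or range.

### The arm

A 6-joint arm with a two-finger parallel gripper is mounted at the origin on the work surface. World frame = base frame: x ahead of the robot, y to its left, z up, the work surface at z = 0. Lengths are in mm, angles in rad, forces in N, time in s.
With the tool pointing down it reaches from about 350 to 950 mm from the base axis. Payload 17.4 kg.
Tool frame: the origin (TCP) lies midway between the tips of the shut fingers; the grasp point (between the pads) lies 19 mm behind it; z points along the fingers, x is the direction in which the jaws open and shut, and the axes are right-handed (so a half turn about z gives the same grasp; the last joint's range is limited). The gripper opens to 93 mm and grips with 3 to 60 N. Pads are 15 mm wide; open, the fingers measure 128 mm over their backs; the gripper's body (75 mm by 188 mm) begins 65 mm behind the grasp point.
Start: joints at [-0.038, 0.116, 1.442, -0, 1.584, -0.038], TCP at [675.005, -0.009, 218.646] pointing down, gripper open.
Joint ranges: [-2.83, 2.83], [-0.83, 2.19], [0.07, 2.5], [-1.14, 4.28], [0.01, 3], [-2.97, 2.97]. Speed limits (rad/s): [1.89, 1.89, 2.22, 3.14, 3.14, 3.14].

### API

Orientations are given as a unit quaternion [w, x, y, z].
In Python, from plant import manip, kinematics, cams, job, nets, telemetry gives the robot as it stands. Calls block until the motion is done:
- manip.move_to(position, orientation): joint-space move of the TCP to a pose.
- manip.move_l(position, feed=150, ori=None, contact_N=None): straight line of the TCP; ori=None keeps the orientation; feed is the mean speed in mm/s. With contact_N (N) it stops when the force on the tool has changed by that much, and returns True; else False.
- manip.move_j(angles): joint-space move.
- manip.gripper_to(opening, effort=None): finger opening in mm; effort is the grip in N (None keeps the last); returns when the fingers have stopped.
- manip.hold(seconds).
- kinematics.ik(position, orientation): joint angles nearest the present ones, or None.
- cams.get_image(name): name is "scene" or "side" or "wrist"; returns a dict with "frame" (480x640x3 uint8, red, green, blue), "fx", "fy", "cx", "cy" (pixels), "rvec" (rotation vector, rad) and "tvec" (3), from world to camera coordinates, as OpenCV has them; the wrist camera has in their place "T_tool_cam" (4x4, takes a point from camera to tool coordinates, whose origin is the TCP and whose axes are the tool frame's). Camera axes: x right, y down, z forward; pixel columns grow to the right and rows downward; lengths in mm; the calibration is good to about 2 mm. A picture is of the moment at which its call begins: read the wrist's pose just before it. There is no depth.
A pose or a line that the arm cannot do raises manip.MotionError and nothing moves.
- job.hand_in(): hands the job in, once; it reports no verdict.
Trained networks look in a picture, given as the dict that the camera call returned (one of the last four; its "shot" number tells which), for a name from the list of things; names that differ only in an ending like _2 or _b are one class to them, and where a whole thing is asked for, a point or a joint stands for the part that bears it (a point fixed in the world has none). Each returns a list of dicts, best first, with "confidence" (0 to 1); they miss things now and then, are a little off and sometimes report something else, mostly with a low value. They report only what shows in the picture. A call takes as long as a camera call. They do not tell look-alikes from the thing itself.
- nets.masks_of(name, picture): "region" (480x640 bool, what is visible of it) and "at" ([column, row] in pixels, amid what is visible of it).
Readings, each from a call of its own:
- telemetry.current_t(): time.
- telemetry.current_q(): joint angles.
- telemetry.current_qd(): joint speeds.
- telemetry.current_joint_efforts(): joint torques, N m.
- telemetry.current_tcp_pos(): TCP position.
- telemetry.current_tcp_rot(): TCP orientation.
- telemetry.current_ft_force(): force on the tool from outside, world axes, zero at the start.
- telemetry.current_wrist_torque(): the same for the moment, N m.
- telemetry.current_finger_gap(): finger opening in mm.
Only numpy, scipy, OpenCV 4.12 (cv2) and the standard library are available. Lean on these libraries where they do the work, as an engineer would, in place of code of your own. Each camera call takes 0.05 s, during which the arm holds its last target.

## Working session

There is one attempt and no reset: what is moved stays moved. The work goes in short steps, each a Python script; the robot and the scene stay as the last script left them, time stands still between calls to the robot, and variables do not carry over. Pictures are saved under pics/ and viewed, and the job is handed in when it is done.

```bash
ls; mkdir -p pics; cat > h.py <<'E'
import numpy as np, cv2
from plant import manip, kinematics, cams, job, nets, telemetry
def save(p,n): cv2.imwrite('pics/'+n+'.png', cv2.cvtColor(p['frame'],cv2.COLOR_RGB2BGR))
def KRT(p):
    K=np.array([[p['fx'],0,p['cx']],[0,p['fy'],p['cy']],[0,0,1.]])
    if 'T_cw' in p: 
        T=p['T_cw']; return K,T[:3,:3],T[:3,3]
    return K,cv2.Rodrigues(np.array(p['rvec'],float))[0],np.array(p['tvec'],float).ravel()
def quatR(q):
    w,x,y,z=q
    from scipy.spatial.transform import Rotation
    return Rotation.from_quat([x,y,z,w]).as_matrix()
def wrist():
    pos=np.array(telemetry.current_tcp_pos()); R=quatR(telemetry.current_tcp_rot())
    p=cams.get_image('wrist'); T=np.eye(4);T[:3,:3]=R;T[:3,3]=pos
    p['T_cw']=np.linalg.inv(T@np.array(p['T_tool_cam'])); return p
def pix2z(p,uv,z):
    K,R,t=KRT(p); d=R.T@np.linalg.solve(K,[uv[0],uv[1],1]); c=-R.T@t
    return c+d*(z-c[2])/d[2]
def proj(p,X):
    K,R,t=KRT(p); x=(K@(R@np.atleast_2d(X).T+t[:,None])).T; return x[:,:2]/x[:,2:]
E
python3 - <<'E'
from h import *
for n in ['scene','side']:
    p=cams.get_image(n); save(p,n+'0')
    K,R,t=KRT(p); print(n,-R.T@t,R[2])
    for nm in ['tin','lid','plug_mid','small_plug_mid','collar_mid']:
        for r in nets.masks_of(nm,p): print(nm,r['at'],round(r['confidence'],2),r['region'].sum())
p=wrist(); save(p,'wrist0'); print(np.linalg.inv(p['T_cw'])[:3,3],telemetry.current_tcp_rot(),telemetry.current_t())
E
```

```text
pics
scene [1051.98800588 -410.14079667  759.80137044] [-0.53584945  0.45791233 -0.70935299]
tin [112.3, 288.1] 0.77 5483
tin [413.1, 230.3] 0.76 1209
tin [310.7, 233.7] 0.63 4605
lid [415.2, 222.5] 0.89 546
lid [311.1, 216.1] 0.79 2076
lid [109.2, 278.4] 0.74 2760
plug_mid [151.9, 361.3] 0.79 1090
small_plug_mid [208.0, 290.9] 0.85 275
collar_mid [244.0, 334.6] 0.85 767
collar_mid [476.3, 197.3] 0.23 701
side [ 486.94059882 -679.48731769  750.3775502 ] [ 0.08198582  0.72851988 -0.6801008 ]
tin [193.8, 441.0] 0.97 8452
tin [281.2, 250.6] 0.92 4877
tin [321.8, 200.4] 0.56 1411
tin [324.1, 154.2] 0.37 344
lid [323.8, 196.1] 0.77 583
lid [266.9, 242.1] 0.65 2133
lid [188.9, 434.2] 0.58 6300
plug_mid [322.6, 445.2] 0.8 1377
small_plug_mid [270.4, 358.8] 0.88 347
collar_mid [347.5, 349.0] 0.6 828
[675.35768869  71.37043868 383.92017973] [-6.89640126e-09  1.00000000e+00  8.39538596e-06 -8.50036826e-07] 0.65
```

View pics/scene0.png

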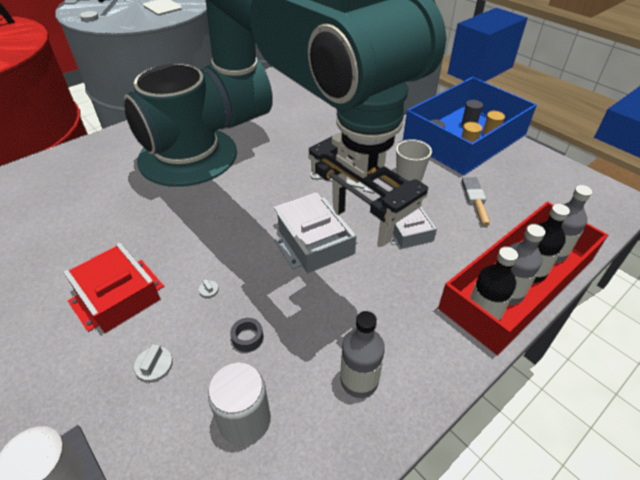

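View pics/side0.png

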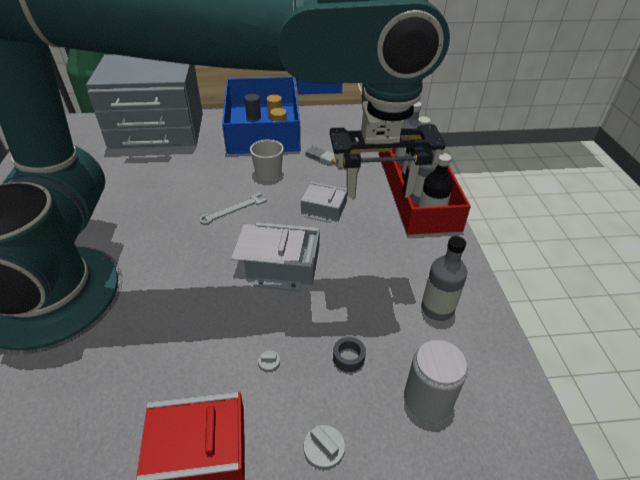

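View pics/wrist0.png

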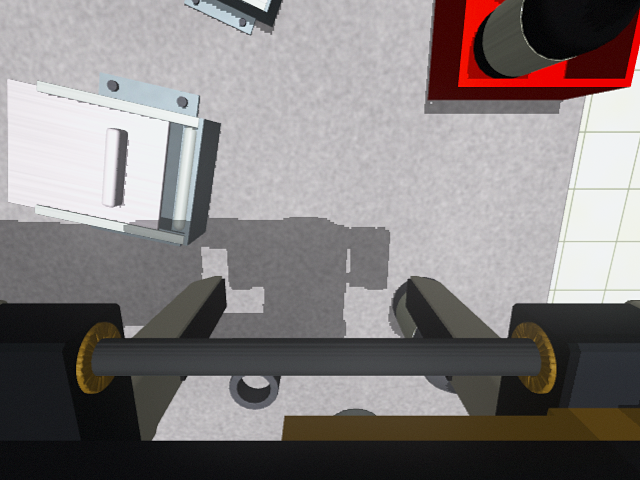

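```bash
python3 - <<'E'
from h import *
p=wrist()
for nm,uv,z in [('rib',(115,128),71),('rib',(115,206),71),('lipfarL',(37,82),58),('lipR',(198,122),58),('stopA',(220,123),58),('stopB',(187,244),58),('lipnearL',(37,207),58),('lidedgeT',(170,120),53),('lidedgeB',(159,232),53),('lidrearT',(8,78),53),('lidrearB',(8,203),53)]:
    print(nm,pix2z(p,uv,z).round(1))
s=cams.get_image('scene'); d=cams.get_image('side')
for nm,z in [('plug_mid',25),('small_plug_mid',14),('collar_mid',20),('oil_bottle_mid',95),('grease_can_mid',60),('cup_mid',40),('wrench_grip',5),('brush_grip',8)]:
    for q in (s,d):
        r=nets.masks_of(nm,q)
        for k in r[:2]: print(nm,pix2z(q,k['at'],z).round(),round(k['confidence'],2))
E
```

```text
rib [503.4  88.1  71. ]
rib [493.3  20.8  71. ]
lipfarL [434.6 126.7  58. ]
lipR [570.8  93.9  58. ]
stopA [590.3  93.   58. ]
stopB [550.2 -18.6  58. ]
lipnearL [411.9  17.7  58. ]
lidedgeT [544.1  95.9  53. ]
lidedgeB [522.1  -7.8  53. ]
lidrearT [406.2 130.8  53. ]
lidrearB [381.   20.8  53. ]
plug_mid [ 538. -365.   25.] 0.92
plug_mid [ 532. -379.   25.] 0.74
plug_mid [456.  95.  25.] 0.39
small_plug_mid [ 457. -208.   14.] 0.69
small_plug_mid [ 745. -272.   14.] 0.71
small_plug_mid [ 455. -212.   14.] 0.63
collar_mid [ 610. -219.   20.] 0.64
collar_mid [ 599. -226.   20.] 0.96
oil_bottle_mid [ 805. -114.   95.] 0.7
oil_bottle_mid [ 796. -123.   95.] 0.92
grease_can_mid [ 720. -298.   60.] 0.76
grease_can_mid [ 728. -299.   60.] 0.68
cup_mid [468. 416.  40.] 0.76
wrench_grip [400. 256.   5.] 0.71
wrench_grip [371. 248.   5.] 0.97
brush_grip [640. 453.   8.] 0.56
brush_grip [623. 460.   8.] 0.8
brush_grip [ 752. -272.    8.] 0.72
```

```bash
cat >> h.py <<'E'
from scipy.spatial.transform import Rotation as Ro
def down(yaw):  # tool x axis at angle yaw in world, pointing down
    q=(Ro.from_euler('z',yaw)*Ro.from_euler('x',np.pi)).as_quat(); return [q[3],q[0],q[1],q[2]]
E
python3 - <<'E'
from h import *
a=-0.224
c=np.array([485,62]); off=Ro.from_euler('z',a).as_matrix()[:2,:2]@np.array([0,-110])
pos=[*(c+off),219]; print(pos)
manip.move_to(pos,down(a))
p=wrist(); save(p,'wrist1'); print(np.linalg.inv(p['T_cw'])[:3].round(2),telemetry.current_t())
for nm in ['lid','tin']:
    for r in nets.masks_of(nm,p): print(nm,r['at'],round(r['confidence'],2),r['region'].sum())
E
```

```text
[np.float64(460.56553977026323), np.float64(-45.251839859656556), 219]
[[ 9.8000e-01 -2.1000e-01 -6.0000e-02  4.7744e+02]
 [-2.2000e-01 -9.4000e-01 -2.5000e-01  2.4380e+01]
 [ 0.0000e+00  2.6000e-01 -9.7000e-01  3.8468e+02]] 2.5333
lid [287.1, 105.2] 0.77 19727
tin [310.1, 105.1] 0.76 30334
tin [258.9, 419.8] 0.64 3025
```

View pics/wrist1.png

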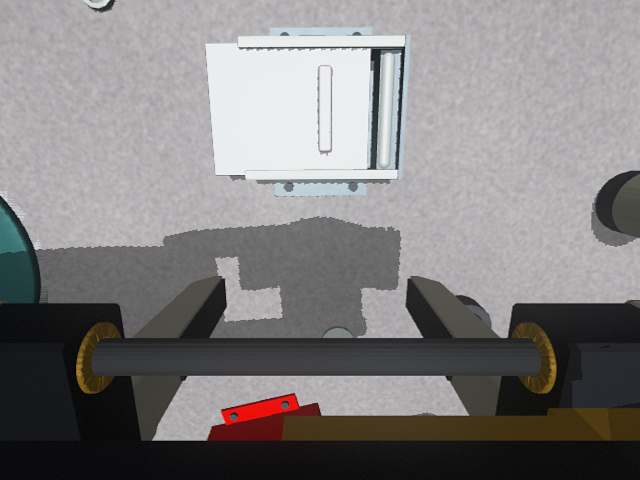

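```bash
python3 - <<'E'
import cv2
im=cv2.imread('pics/wrist1.png')[20:210,200:420]
cv2.imwrite('pics/z1.png',cv2.resize(im,None,fx=3.6,fy=3.1,interpolation=cv2.INTER_CUBIC)[:600,:800])
E
```

```text
(no output)
```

View pics/z1.png

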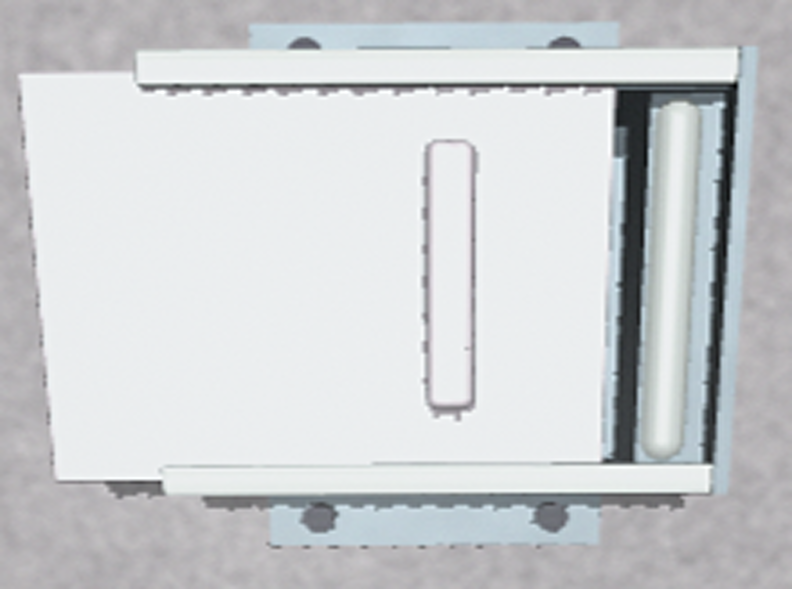

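```bash
python3 - <<'E'
from h import *
from scipy.optimize import least_squares
p=wrist()
F=[((-80,-60,58),0,(756,47)),((-80,60,58),0,(729,494)),((66,-60,58),0,(137,50)),((66,60,58),0,(163,494)),((-76,-60,58),0,(738,49)),((-76,60,58),0,(713,494)),
((-41,-35,71),1,(427,140)),((-29,-35,71),1,None),((-35,-35,71),1,(451,140)),((-35,35,71),1,(452,408)),((-75,0,53),1,(608,276)),((68,-56,53),1,(20,73)),((68,56,53),1,(55,480)),((-65,-52,47),0,(680,100)),((-65,52,47),0,(661,461))]
F=[f for f in F if f[2] and f[0]!=(-41,-35,71)]
M=np.array([f[0] for f in F],float); l=np.array([f[1] for f in F]); px=np.array([[f[2][0]/3.6+200,f[2][1]/3.1+20] for f in F])
def w(v):
    X=M.copy(); X[:,0]+=l*v[3]; X=X@Ro.from_euler('z',v[2]).as_matrix().T; X[:,:2]+=v[:2]; return X
f=lambda v:(proj(p,w(v))-px).ravel()
r=least_squares(f,[480,60,np.pi-.224,35]); print(r.x, r.fun.reshape(-1,2).round(1))
np.save('tin.npy',r.x)
E
```

```text
[484.41721869  55.17269303   2.92206172  26.50082454] [[ 0.7 -0.3]
 [-0.4  0.4]
 [-1.6 -0.5]
 [-0.6  1. ]
 [ 0.9 -1. ]
 [-0.3  0.4]
 [ 0.4 -0.8]
 [-0.1  0.8]
 [ 0.7  2.7]
 [-0.8 -0.7]
 [-0.2  0.9]
 [ 0.7 -3.2]
 [ 0.5  1.6]]
```

```bash
cat >> h.py <<'E'
import os
if os.path.exists('tin.npy'):
    TV=np.load('tin.npy'); TY=TV[2]-np.pi
    def t2w(x,y,z): 
        r=Ro.from_euler('z',TV[2]).as_matrix()@np.array([x,y,0.]); return [TV[0]+r[0],TV[1]+r[1],z]
E
python3 - <<'E'
from h import *
o=TV[3]
manip.gripper_to(50)
manip.move_to(t2w(-35+o,0,130),down(TY))
manip.move_l(t2w(-35+o,0,80))
print(manip.move_l(t2w(-35+o,0,58),feed=60,contact_N=8))
print(telemetry.current_tcp_pos())
manip.gripper_to(5,effort=25); print(telemetry.current_finger_gap(),telemetry.current_ft_force())
z=telemetry.current_tcp_pos()[2]
print(manip.move_l(t2w(-35+108.5,0,z),feed=80,contact_N=20))
print(telemetry.current_tcp_pos(),telemetry.current_ft_force(),telemetry.current_t())
s=cams.get_image('side'); save(s,'side1')
E
```

```text
False
[492.64264334  53.34830656  57.84207281]
11.653489794105298 [-0.38565978 -0.07856216  0.82189918]
False
[412.69465835  71.12603159  58.04350296] [-2.03480721 -0.62286049  1.74629692] 7.0167
```

View pics/side1.png

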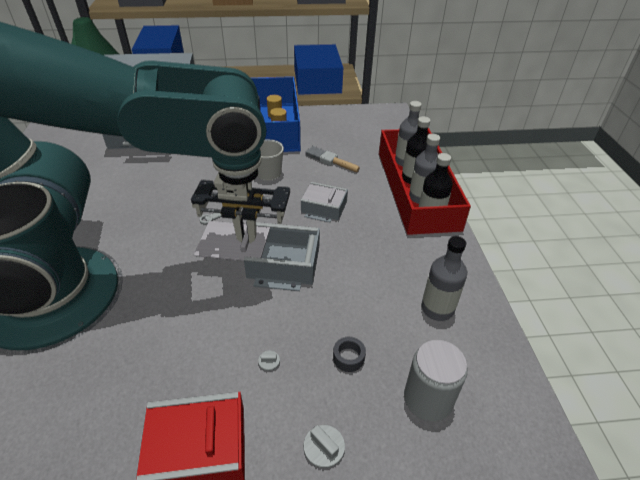

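```bash
python3 - <<'E'
from h import *
manip.gripper_to(50)
manip.move_l([*telemetry.current_tcp_pos()[:2],140])
manip.move_to([535,-450,219],down(0))
p=wrist(); save(p,'wrist2'); print(telemetry.current_t())
np.savez('w2.npz',**{k:v for k,v in p.items()})
for nm in ['plug_mid','small_plug_mid','collar_mid','grease_can_mid']:
    for r in nets.masks_of(nm,p): print(nm,r['at'],round(r['confidence'],2),r['region'].sum(),pix2z(p,r['at'],20).round())
E
```

```text
10.5667
plug_mid [316.7, 137.6] 0.81 3234 [ 537. -367.   20.]
small_plug_mid [315.6, 138.1] 0.66 3251 [ 536. -368.   20.]
grease_can_mid [553.5, 54.2] 0.83 15789 [ 761. -292.   20.]
```

View pics/wrist2.png

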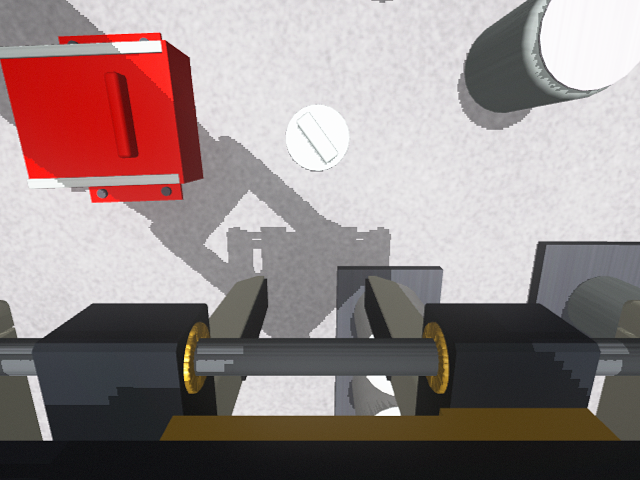

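```bash
python3 - <<'E'
import cv2
im=cv2.imread('pics/wrist2.png')[95:180,270:365]
cv2.imwrite('pics/z2.png',cv2.resize(im,None,fx=6,fy=6,interpolation=cv2.INTER_CUBIC))
E
```

```text
(no output)
```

View pics/z2.png

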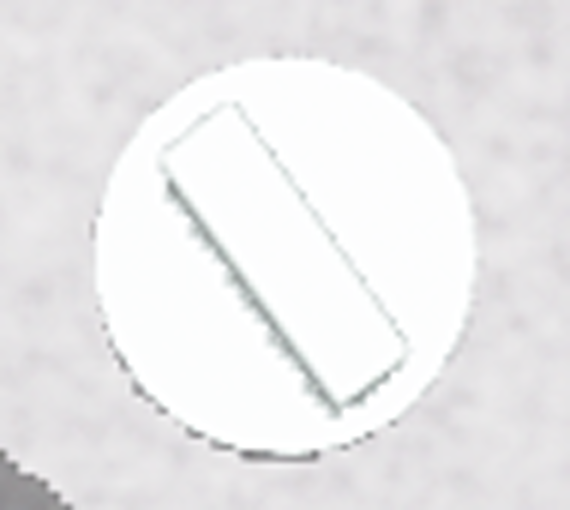

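```bash
python3 - <<'E'
from h import *
p=wrist()
C=[pix2z(p,(u/6+270,v/6+95),34)[:2] for u,v in [(232,100),(160,158),(338,412),(408,350)]]
print(np.array(C)); c=np.mean(C,0)
d=(C[2]+C[3])/2-(C[0]+C[1])/2; print(c,np.linalg.norm(d),np.linalg.norm(C[0]-C[1]),np.arctan2(d[1],d[0]))
f=[pix2z(p,(u/6+270,v/6+95),12)[:2] for u,v in [(95,250),(475,250),(288,57)]]; print(f)
a=np.arctan2(d[1],d[0])
for y in (a+np.pi/2,a-np.pi/2): print(y,kinematics.ik([*c,60],down(y)))
for y in (TY+np.pi/2,TY-np.pi/2): print(y,kinematics.ik(t2w(-13,0,60),down(y)))
E
```

```text
[[ 528.94381968 -344.68260362]
 [ 517.43796718 -353.37672624]
 [ 546.09601541 -392.86837024]
 [ 557.41812415 -383.00086611]]
[ 537.4739816  -368.48214155] 48.266156031802275 14.4212485653055 -0.9374480730584158
[array([ 504.97738934, -366.74193742]), array([ 569.97496767, -366.72383296]), array([ 537.92874684, -335.817184  ])]
0.6333482537364807 [-6.40124318e-01  1.51181642e-01  1.66508327e+00 -4.44089210e-16
  1.32532774e+00 -1.27347257e+00]
-2.5082443998533126 [-0.64012432  0.15118164  1.66508327  0.          1.32532774  1.86812008]
1.351265391676673 [ 5.38692439e-02 -1.83048051e-01  1.99512929e+00 -4.44089210e-16
  1.32951141e+00 -1.29739615e+00]
-1.79032726191312 [ 0.05386924 -0.18304805  1.99512929  0.          1.32951141  1.84419651]
```

```bash
python3 - <<'E'
from h import *
x,y=537.5,-368.5
manip.move_to([x,y,80],down(0.633))
print(manip.move_l([x,y,14.5],feed=80,contact_N=8))
manip.gripper_to(5,effort=40); print(telemetry.current_finger_gap(),telemetry.current_tcp_pos(),telemetry.current_ft_force())
np.save('zg.npy',telemetry.current_tcp_pos()[2])
manip.move_l([x,y,140],feed=120)
print(telemetry.current_ft_force(),telemetry.current_finger_gap(),telemetry.current_t())
manip.move_to(t2w(-12,0,140),down(TY+np.pi/2))
p=wrist(); save(p,'wrist3'); s=cams.get_image('side'); save(s,'side3'); print(telemetry.current_t())
E
```

```text
False
15.465183858414942 [ 537.53605399 -368.50458426   14.58055197] [-0.37750925  1.36487444  1.57604429]
[-0.61042608  1.02512262 -3.66455403] 15.45390647715221 14.3083
15.9667
```

View pics/wrist3.png

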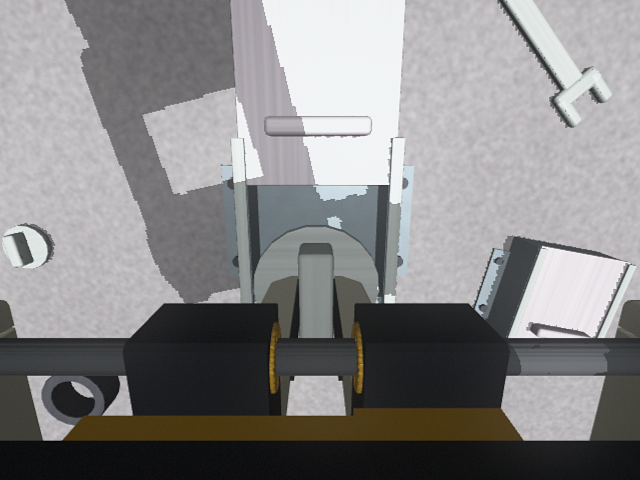

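View pics/side3.png

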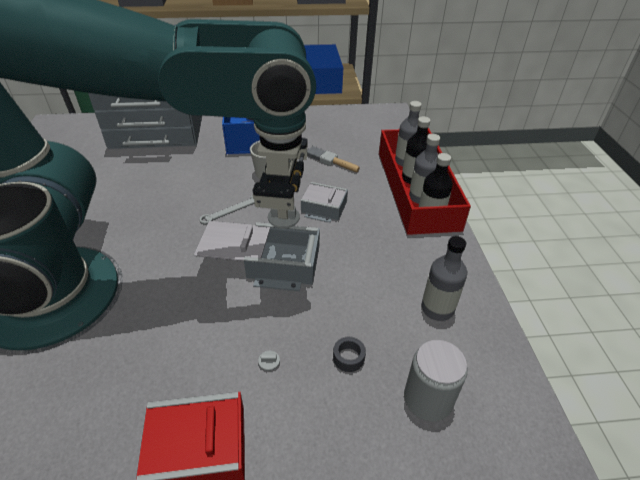

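The plug (disc at about col 316, row 265) hangs level between the tin's lips (cols 245 and 390), and the lid has stayed open with its edge at row 185. Lowering now.

```bash
python3 - <<'E'
from h import *
zg=float(np.load('zg.npy'))
print(manip.move_l(t2w(-12,0,zg+12),feed=100,contact_N=8),telemetry.current_tcp_pos())
print(manip.move_l(t2w(-12,0,zg+3),feed=25,contact_N=4),telemetry.current_tcp_pos(),telemetry.current_ft_force())
manip.gripper_to(30); manip.hold(0.3)
manip.move_l(t2w(-12,0,80),feed=100)
manip.move_l(t2w(-12,0,150),feed=150)
c=t2w(15,0,0); ang=TY+np.pi/2
off=Ro.from_euler('z',ang).as_matrix()[:2,:2]@np.array([0,-80])
# offset so the tin lies in the upper part of the wrist picture
manip.move_to(t2w(-95,0,190),down(ang))
p=wrist(); save(p,'wrist4'); s=cams.get_image('scene'); save(s,'scene4'); print(telemetry.current_t())
for r in nets.masks_of('plug_mid',p): print(r['at'],r['confidence'],pix2z(p,r['at'],22))
print(t2w(-12,0,0))
E
```

```text
False [496.5211062   52.58378677  27.25312256]
True [496.58994223  52.5577337   19.34421967] [ 0.12777918 -0.37838593  4.72986856]
20.3333
[316.2, 132.5] 0.59 [493.73709725  53.08681293  22.        ]
[np.float64(496.1292151552897), np.float64(52.55943094985937), 0]
```

View pics/wrist4.png

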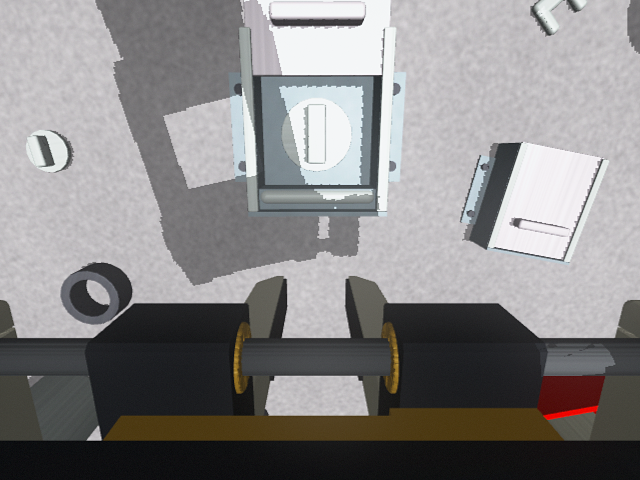

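```bash
python3 - <<'E'
from h import *
manip.gripper_to(50)
manip.move_to(t2w(0,0,150),down(TY))
manip.move_to(t2w(73.5,0,130),down(TY))
print(manip.move_l(t2w(73.5,0,58.5),feed=100,contact_N=8))
manip.gripper_to(5,effort=45); print(telemetry.current_finger_gap(),telemetry.current_ft_force())
z=telemetry.current_tcp_pos()[2]
print(manip.move_l(t2w(-35+18,0,z),feed=80,contact_N=20),telemetry.current_tcp_pos(),telemetry.current_ft_force(),telemetry.current_t())
print(manip.move_l(t2w(-35-4,0,z),feed=20,contact_N=28),telemetry.current_tcp_pos(),telemetry.current_ft_force(),telemetry.current_t())
q=np.array(telemetry.current_tcp_pos()); print('o',(q[:2]-TV[:2])@[np.cos(TV[2]),np.sin(TV[2])]+35)
E
```

```text
False
11.301395883381899 [-0.09990368 -0.35196124  0.98247361]
False [500.92923662  51.54871042  58.57879225] [ 2.44740527  1.20299484 -0.31461588] 25.625
True [518.3169093   47.71233655  58.48315433] [-5.12007612  0.88649171  8.47344103] 26.5167
o 0.2892563717516694
```

```bash
python3 - <<'E'
from h import *
manip.gripper_to(30); manip.hold(0.2)
q=telemetry.current_tcp_pos(); manip.move_l([q[0],q[1],140],feed=100)
c=np.array([490,56]); off=Ro.from_euler('z',TY).as_matrix()[:2,:2]@np.array([0,-110])
manip.move_to([*(c+off),219],down(TY))
p=wrist(); save(p,'wrist5'); print(telemetry.current_t(),telemetry.current_ft_force())
im=p['frame'].copy()
for o,col in ((0,(255,0,0)),(4,(0,0,255))):
    for y in (-35,35):
        X=[t2w(-35-6+o,y,71),t2w(-35+6+o,y,71)]
        for u in proj(p,X): print(o,y,u.round(1))
for y in (-56,56):
  print('rear o=0,5,10',proj(p,[t2w(68+k,y,53) for k in (0,5,10)]).round(1).tolist())
im=cv2.cvtColor(p['frame'],cv2.COLOR_RGB2BGR)[20:210,200:420]
cv2.imwrite('pics/z5.png',cv2.resize(im,None,fx=3.6,fy=3.1,interpolation=cv2.INTER_CUBIC))
E
```

```text
28.8917 [-0.14620427 -0.25847828 -0.34877652]
0 -35 [358.9  57.3]
0 -35 [344.2  57.3]
0 35 [356.4 146.3]
0 35 [342.6 146.3]
4 -35 [354.   57.3]
4 -35 [339.3  57.3]
4 35 [351.8 146.3]
4 35 [338.  146.3]
rear o=0,5,10 [[228.8, 35.6], [223.0, 35.6], [217.1, 35.6]]
rear o=0,5,10 [[236.8, 169.9], [231.4, 169.9], [226.1, 169.9]]
```

View pics/z5.png

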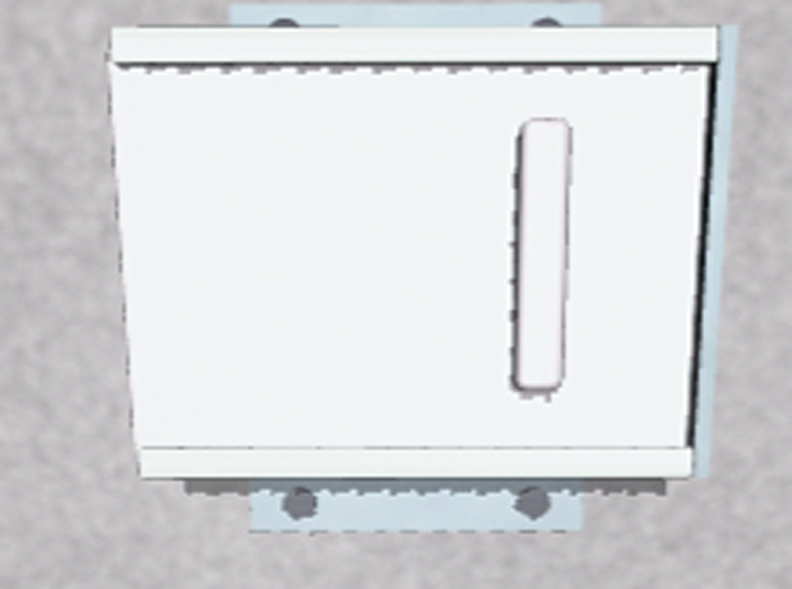

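View pics/wrist5.png

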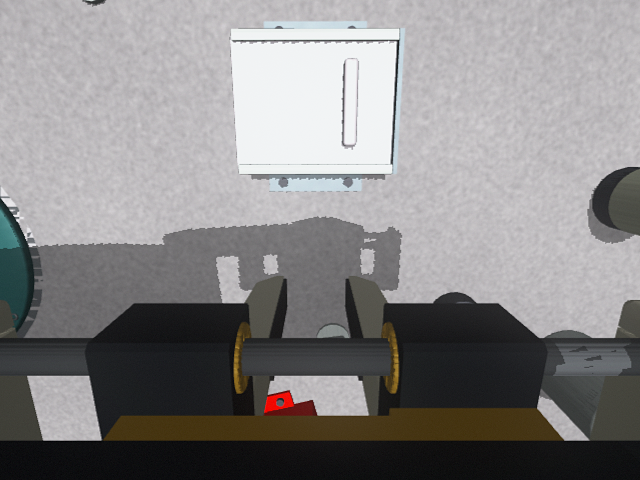

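```bash
python3 - <<'E'
from h import *
print(telemetry.current_ft_force(), telemetry.current_t()); job.hand_in()
E
```

```text
[-0.14620427 -0.25847828 -0.34877652] 28.8917
the job is handed in; nothing more can be done
```

I slid the grey tin's lid open, stood the large plug flange down inside with its grip bar up, and pushed the lid back over the ridge to the end stop. I then released it, moved the arm clear and handed in at about 29 s, under the 58 s limit.

- **Plug:** the wrist picture showed it lying flat on the tin floor, about 2 mm from where I aimed. The floor contact came at the expected height.
- **Lid:** the closing push stopped on its 28 N limit with the gripper at about 0.3 mm open. In the last picture the rib sits where "fully home" predicts, to within about 1 mm.
- **Robot:** it was clear of everything at hand-in, with the tool force under 0.5 N.
- **Not checked:** I could not see the plug once the lid was shut. I did not measure the other objects again, but the arm made no contact with them that I could detect.

No checks failed. The networks sometimes gave the wrong name to a thing, for example calling the large plug "small plug", so I settled those by looking at the pictures.

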